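# Scoop the red specimen out from under the riser shelf

## Robot

A 6-joint arm with a two-finger parallel gripper is mounted at the origin on a cart in front of the work surface, level with it; the furniture and walls round the work are solid. World frame = base frame: x ahead of the robot, y to its left, z up, the work surface at z = 0. Lengths are in m, angles in rad, forces in N, time in s.
With the tool pointing down it reaches from about 0.35 to 0.775 m from the base axis. Payload 5.5 kg.
Tool frame: the origin (TCP) lies midway between the tips of the shut fingers; the grasp point (between the pads) lies 19 mm behind it; z points along the fingers, y is the line along which they close (so a half turn about z gives the same grasp; the last joint's range is limited). The gripper opens to 85 mm and grips with 20 to 120 N. Pads are 22 mm wide; open, the fingers measure 114 mm over their backs; the gripper's body (76 mm by 85 mm) begins 54 mm behind the grasp point. The pads swing forward as they close: fully open they stand 13 mm farther back than shut.
Start: joints at [-1.428, 0.313, 0.046, 1.304, 0, 1.431], TCP at [0.16, -0.552, 0.231] pointing down, gripper open.
Joint ranges: [-2.76, 2.76], [-0.86, 1.69], [-1.03, 1.26], [-2.2, 2.34], [-1.47, 1.5], [-3.14, 3.14]. Speed limits (rad/s): [2.57, 2.57, 3.14, 3.14, 3.14, 3.14].

## Interface

Orientations are given as a unit quaternion [w, x, y, z].
In Python, from workcell import telemetry, imaging, env gives the robot as it stands. The module is installed in compiled form; this text tells all that it offers.
- The arm moves only by the tool step_arm, never from a script. Its argument "moves" is a list of rows, each a list of 3 entries, a list of its own where there are three numbers: the shift along the tool's x, y, z in mm, then the turn, a rotation vector about the tool's x, y, z in rad, then the finger opening in mm, from 0 to 85.4. A call has 1 to 8 rows; each row is the pose to reach, as a shift and turn from the pose commanded when the call began, along the tool's axes at that moment; what a row does not reach only later rows make up. A row lasts 1/12 s, in which the tool goes at most 41.7 mm and 7.16 degrees, less where a joint would pass 70% of its speed; a pose out of reach is approached as far as the arm can. A call with a gripper value outside its range is refused whole. The fingers move at their own pace and stop on an object; "grip_force" is the grip in N (left out, the last holds). Time passes only in rows, so rows that repeat a pose let the fingers close. It gives the time, the measured TCP pose, the force, the opening and the grip force at its end, in the units of the state.
- telemetry.get_state(): the state, without advancing time (a new reading comes with each control period).
- imaging.read_camera(name): name is "scene" or "side" or "wrist"; returns the picture (420x560x3 uint8, red, green, blue); there is no depth.
- imaging.camera_params(name): a dict with "camera_matrix" (3x3 intrinsics, pixels), "pose" (4x4, takes a point from camera to world coordinates). Camera axes: x right, y up, looking along -z (the intrinsics and any distortion apply to the point x, -y, -z); pixel columns grow to the right and rows downward; lengths in m; the calibration is good to about 2 mm. A picture is of the moment at which its call begins: read the wrist's pose just before it. camera_params takes no time and is no camera call; for the wrist camera it gives the pose at the moment of the call.
- env.hand_in(): hands the job in; it is judged then, once.
The state is a dict: "clock": time; "joint_pos": joint angles; "qvel": joint speeds; "tau": joint torques, N m; "tcp_pos": TCP position; "orientation": TCP orientation; "wrist_force": force on the tool from outside, world axes, zero at the start; "ft_torque": the same for the moment, N m; "finger_gap": finger opening in m; "grip_force": force on a finger pad.
Only numpy, scipy, OpenCV 4.12 (cv2) and the standard library are available. Lean on these libraries where they do the work, as an engineer would, in place of code of your own. Each camera call takes 0.05 s, during which the arm holds its last target. There are 200 camera calls.

## Task

Take the flat scoop by its blue handle and slide its blade along the bench under the low clear shelf until the red specimen rides on the blade. Then draw the scoop right out and leave it lying flat on the bench with the red specimen on it. Leave the green specimen where it is, and do not touch the red one with the fingers.

Things in the scene. Friction and masses are not known exactly. Their poses are not given: they have to be found in the camera images.
- scoop: Loose flat steel scoop lying on the bench, 0.22 kg, 166 mm long. Origin at bench level under its upright handle; x points from handle to blade tip, z up. Tray 70 mm wide (y), from its 18 mm high rear wall at x = 55 mm to the tip at x = 155 mm; floor 3 mm thick; side cheeks 12 mm high, x = 56 to 114 mm, 64 mm between them; front open. Underside flat, at z = 0.
- scoop_handle (a point): Grip point on the scoop's upright blue handle bar, on its axis, 55 mm above the bench. The bar is 22 mm along the scoop, 16 mm across it, from 13 to 74 mm above the bench: pinch it across the 16 mm from above. A 12 mm wide neck at 13 to 18 mm height joins it to the tray.
- scoop_tip (a point): Middle of the scoop's sharp front edge, bevelled over the last 30 mm, 155 mm ahead of the handle axis, at bench level. It slips under a part only while the underside lies on the bench: grip the scoop where it lies and slide it without lifting.
- shelf: Low fixed shelf: clear top, yellow front edge, aluminium side plates, 226 mm wide (y), 160 mm deep (x). Origin at bench level under the middle of the front edge; x points in under it, y along the edge. Underside 44 mm, top 54 mm above the bench; 210 mm free between the side plates. Jars and a ring stand on it behind x = 95 mm, up to 92 mm above the bench.
- back_rail (a point): Front face of the aluminium rail under the shelf, middle of its lower edge: 62 mm in from the shelf's front edge. The rail runs along the shelf's y, 8 to 22 mm above the bench, 8 mm thick. It stops specimens; the scoop's blade passes beneath it until the side cheeks meet it, tip 41 mm past its face. Push to 25 to 35 mm past.
- red_specimen: Red round puck, 30 mm across, 20 mm high, loose, about 25 g, flat on the bench under the shelf, some 50 mm to one side of the shelf's middle. Origin at the centre of its underside. To be collected: pushed by the blade it may slide back to the rail, then rides up the blade.
- green_specimen: Green round puck of the same size, under the shelf some 50 mm to the other side of its middle. Origin at the centre of its underside. To be left alone.
Not all that is in view belongs to the job. There is more than one size of the scoop; the job needs the largest.

How it is judged:
On the way:
1. the red specimen rides on the scoop's blade while still under the shelf (x of red_specimen in the frame of scoop between 0.05 and 0.142 m and y of red_specimen in the frame of scoop between -0.033 and 0.033 m and z of red_specimen in the frame of scoop above -0.002 m and x of red_specimen in the frame of shelf above 0 m), for 0.1 s.
At the end, for the whole second after the job is handed in: The scoop lies flat on the bench (within 0.1 rad, 8 mm), its tip drawn out to the shelf's front edge (within 10 mm) or beyond, with the red specimen on its blade, its centre at least 13 mm behind the tip, clear of the shelf, at rest; the green specimen is within 20 mm of its start (x of red_specimen in the frame of scoop between 0.05 and 0.142 m and y of red_specimen in the frame of scoop between -0.033 and 0.033 m and z of red_specimen in the frame of scoop between -0.002 and 0.012 m and x of scoop_tip in the frame of shelf below 0.01 m and x of red_specimen in the frame of shelf below -0.015 m and height (world z) of scoop below 0.008 m and angle between scoop's own z axis and vertical below 0.1 rad and linear speed of each of scoop, red_specimen below 0.02 m/s and distance of green_specimen from where it was at the start of the episode below 0.02 m); the robot touches nothing.
It fails at once if the green specimen is moved by more than 20 mm (distance of green_specimen from where it was at the start of the episode above 0.02 m).
It fails at once if the fingers touch the red specimen (contact force between the fingers and red_specimen above 0.3 N).
It also fails if it takes over 43 s, if anything falls off the work surface, if the arm or the gripper's body presses on something with over 40 N, if the wrist force passes 120 N, or if a joint passes its speed limit or range.

## Working session

There is one attempt and no reset: what is moved stays moved. The work goes in short steps, Python scripts to look and compute and a tool call to move; the robot and the scene stay as the last step left them, time stands still between calls to the robot, and variables do not carry over. Pictures are saved under pics/ and viewed, at most 10 in all, crops included, and the job is handed in when it is done.

Besides the shell and the picture viewer there is one more tool, called after "Emit:" by a JSON object that holds its "api" and its "payload", one argument or row to a line. step_arm: Moves the arm, as the interface text tells. Its arguments: {"type":"object","properties":{"moves":{"type":"array"},"grip_force":{"type":"number"}},"required":["moves"]}

```bash
mkdir -p pics; cat > h.py <<'E'
import numpy as np, cv2
from workcell import telemetry, imaging, env
def shot(n,f):
    p=imaging.camera_params(n); im=imaging.read_camera(n); cv2.imwrite('pics/'+f,im[:,:,::-1]); return p,im
def ray(p,u,v,z):
    K=np.array(p['camera_matrix']);T=np.array(p['pose'])
    d=np.linalg.inv(K)@[u,v,1]; d=T[:3,:3]@[d[0],-d[1],-d[2]]; o=T[:3,3]
    return o+d*(z-o[2])/d[2]
def proj(p,X):
    K=np.array(p['camera_matrix']);T=np.array(p['pose'])
    c=T[:3,:3].T@(np.array(X)-T[:3,3]); q=K@[c[0],-c[1],-c[2]]; return q[:2]/q[2]
E
python3 - <<'E'
from h import *
a=[shot(n,n+'0.png') for n in('scene','side')]
for p,_ in a: print({k:np.round(v,3).tolist() if not isinstance(v,str) else v for k,v in p.items()})
s=telemetry.get_state();print(s['clock'],s['tcp_pos'],s['orientation'])
E
```

```text
{'camera_matrix': [[429.585, 0.0, 275.724], [0.0, 429.585, 210.275], [0.0, 0.0, 1.0]], 'pose': [[0.893, 0.292, -0.342, 0.163], [-0.45, 0.591, -0.67, -1.161], [0.007, 0.752, 0.659, 0.711], [0.0, 0.0, 0.0, 1.0]]}
{'camera_matrix': [[505.858, 0.0, 275.106], [0.0, 505.858, 208.6], [0.0, 0.0, 1.0]], 'pose': [[-1.0, 0.02, -0.002, 0.495], [-0.013, -0.572, 0.82, 0.354], [0.015, 0.82, 0.572, 0.633], [0.0, 0.0, 0.0, 1.0]]}
0.1 [ 0.16038048 -0.55168775  0.23048782] [-8.34173228e-04  9.90020011e-01  1.40924382e-01  8.45821721e-07]
```

View pics/scene0.png

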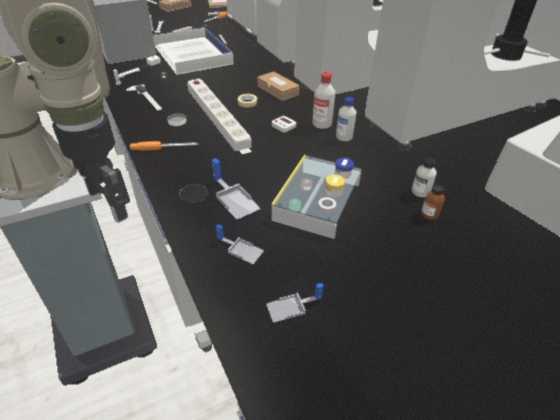

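View pics/side0.png

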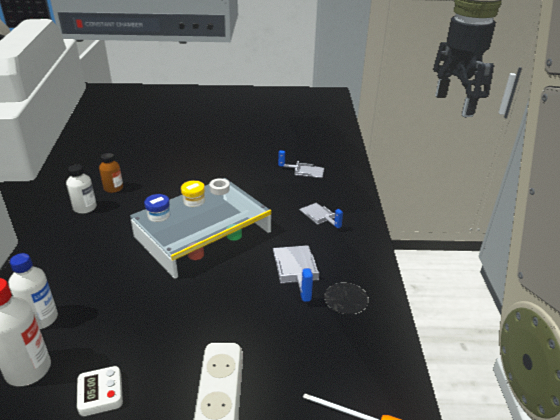

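Scene: three blue-handled scoops at scene pixels (216,168), (220,231) and (319,291), which are side pixels (307,283), (338,217) and (282,158). The first has the largest tray, so I choose it. Shelf is at about (318,195) in scene, with red at side (197,253) and green at side (235,236). Next is the close crop.

```bash
python3 - <<'E'
import cv2,numpy as np
a=cv2.imread('pics/side0.png')[170:310,120:320]; b=cv2.imread('pics/scene0.png')[140:240,190:370]
cv2.imwrite('pics/c1.png',cv2.resize(a,None,fx=4,fy=4,interpolation=cv2.INTER_CUBIC))
cv2.imwrite('pics/c2.png',cv2.resize(b,None,fx=4,fy=4,interpolation=cv2.INTER_CUBIC))
E
```

```text
(no output)
```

View pics/c1.png

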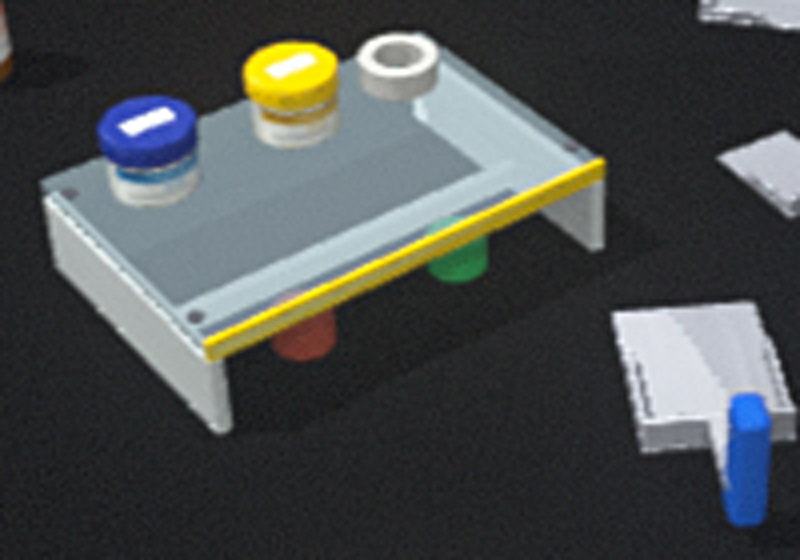

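View pics/c2.png

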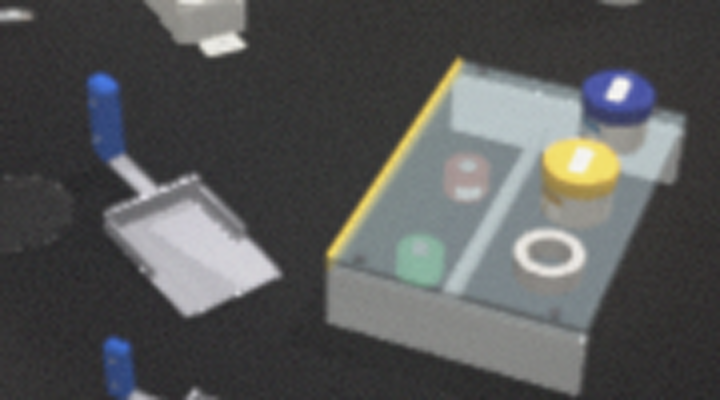

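```bash
python3 - <<'E'
from h import *
S=imaging.camera_params('side');C=imaging.camera_params('scene')
s=lambda x,y,z:ray(S,120+x/4,170+y/4,z)[:2]
c=lambda x,y,z:ray(C,190+x/4,140+y/4,z)[:2]
P=lambda n,v:print(n,np.round(np.array(v)*1000,1))
L0,R0=s(225,432,0),s(600,248,0);P('plates bot',[L0,R0,np.linalg.norm(L0-R0)])
L,R=s(205,342,.054),s(605,160,.054);P('edge side',[*L,*R]);P('len',np.linalg.norm(L-R))
L2,R2=c(460,58,.054),c(330,256,.054);P('edge scene',[*L2,*R2]);P('len',np.linalg.norm(L2-R2))
P('handle top',[s(748,398,.074),c(102,80,.074)]);P('handle bot',[s(745,520,.013),c(112,156,.013)])
t=[s(613,312,0),s(755,303,0)];t2=[c(281,273,0),c(190,317,0)]
P('tip side',t);P('tip scene',t2);P('tipmid',[np.mean(t,0),np.mean(t2,0)]);P('w',[np.linalg.norm(t[0]-t[1]),np.linalg.norm(t2[0]-t2[1])])
P('rear side',[s(643,452,0),s(795,440,0)])
for n,q,o in(('red',(305,360),(467,155)),('green',(458,282),(420,240))):
    a=s(*q,0);d=a-np.array(S['pose'])[:2,3];d/=np.linalg.norm(d);P(n,[a+.015*d,c(*o,.02)])
E
```

```text
Traceback (most recent call last):
ValueError: setting an array element with a sequence. The requested array has an inhomogeneous shape after 1 dimensions. The detected shape was (3,) + inhomogeneous part.
```

```bash
python3 - <<'E'
from h import *
S=imaging.camera_params('side');C=imaging.camera_params('scene')
s=lambda x,y,z:ray(S,120+x/4,170+y/4,z)[:2]
c=lambda x,y,z:ray(C,190+x/4,140+y/4,z)[:2]
P=lambda n,v:print(n,np.round(np.array(v)*1000,1).tolist())
L0,R0=s(225,432,0),s(600,248,0);P('plates bot',[L0,R0]);P('len',np.linalg.norm(L0-R0))
L,R=s(205,342,.054),s(605,160,.054);P('edge side',[*L,*R]);P('len',np.linalg.norm(L-R))
L2,R2=c(460,58,.054),c(330,256,.054);P('edge scene',[*L2,*R2]);P('len',np.linalg.norm(L2-R2))
P('handle top',[s(748,398,.074),c(102,80,.074)]);P('handle bot',[s(745,520,.013),c(112,156,.013)])
t=[s(613,312,0),s(755,303,0)];t2=[c(281,273,0),c(190,317,0)]
P('tip side',t);P('tip scene',t2);P('tipmid',[np.mean(t,0),np.mean(t2,0)]);P('w',[np.linalg.norm(t[0]-t[1]),np.linalg.norm(t2[0]-t2[1])])
P('rear side',[s(643,452,0),s(795,440,0)])
for n,q,o in(('red',(305,360),(467,155)),('green',(458,282),(420,240))):
    a=s(*q,0);d=a-np.array(S['pose'])[:2,3];d/=np.linalg.norm(d);P(n,[a+.015*d,c(*o,.02)])
E
```

```text
plates bot [[673.7, -325.6], [506.2, -468.3]]
len 220.0
edge side [677.1, -324.8, 504.2, -469.9]
len 225.7
edge scene [679.1, -322.7, 507.1, -470.0]
len 226.4
handle top [[441.7, -272.8], [442.4, -268.2]]
handle bot [[440.2, -263.7], [443.5, -269.5]]
tip side [[498.7, -417.0], [428.5, -426.2]]
tip scene [[500.4, -414.3], [432.9, -426.9]]
tipmid [[463.6, -421.6], [466.6, -420.6]]
w [70.8, 68.6]
rear side [[483.6, -318.1], [414.4, -328.0]]
red [[647.5, -391.2], [652.9, -381.6]]
green [[578.1, -453.0], [582.4, -445.3]]
```

Distances check out: shelf edge is 226 mm, tray width about 70 mm, handle to tip 155 mm. Handle is at (442,-268), scoop heading -81.3°, shelf heading -49.6°. In the shelf frame red is at (30,51) and green at (32,-43).

Emit:
{"api": "step_arm", "payload": {
  "moves": [
    [[350, -194, 70], [0, 0, -1.44], 85],
    [[350, -194, 70], [0, 0, -1.44], 85],
    [[350, -194, 70], [0, 0, -1.44], 85],
    [[350, -194, 70], [0, 0, -1.44], 85],
    [[350, -194, 70], [0, 0, -1.44], 85],
    [[350, -194, 70], [0, 0, -1.44], 85],
    [[350, -194, 70], [0, 0, -1.44], 85],
    [[350, -194, 70], [0, 0, -1.44], 85]
  ]
}}

```text
clock: 0.77
tcp_pos: [0.3927, -0.3174, 0.1733]
orientation: [-0.0, 0.799, 0.601, -0.0]
wrist_force: [-0.4, -0.8, -0.3]
finger_gap: 0.0852
grip_force: 0.0
```

Emit:
{"api": "step_arm", "payload": {
  "moves": [
    [[61, 34, 23], [0, 0, -0.433], 85],
    [[61, 34, 23], [0, 0, -0.433], 85],
    [[61, 34, 23], [0, 0, -0.433], 85],
    [[61, 34, 23], [0, 0, -0.433], 85],
    [[61, 34, 23], [0, 0, -0.433], 85],
    [[61, 34, 23], [0, 0, -0.433], 85]
  ]
}}

```text
clock: 1.27
tcp_pos: [0.4416, -0.2701, 0.1505]
orientation: [-0.0, 0.655, 0.756, -0.0]
wrist_force: [-0.2, -0.2, 0.5]
finger_gap: 0.085
grip_force: 0.0
```

```bash
python3 - <<'E'
from h import *
p,im=shot('wrist','w1.png')
s=telemetry.get_state();print(s['clock'],s['tcp_pos'],s['orientation'])
print(np.round(p['pose'],3))
for X in([.442,-.268,.074],[.442,-.268,.055],[.4655,-.421,0]):print(proj(p,X))
E
```

```text
1.3167 [ 0.44153615 -0.27042391  0.15069931] [-1.62996180e-04  6.54850761e-01  7.55758198e-01 -2.09089874e-05]
[[ 0.989 -0.138 -0.043  0.43 ]
 [ 0.145  0.943  0.299 -0.194]
 [-0.001 -0.302  0.953  0.294]
 [ 0.     0.     0.     1.   ]]
[281.93072839 213.65475552]
[281.86610266 206.3992968 ]
[282.55715142 317.47215014]
```

View pics/w1.png

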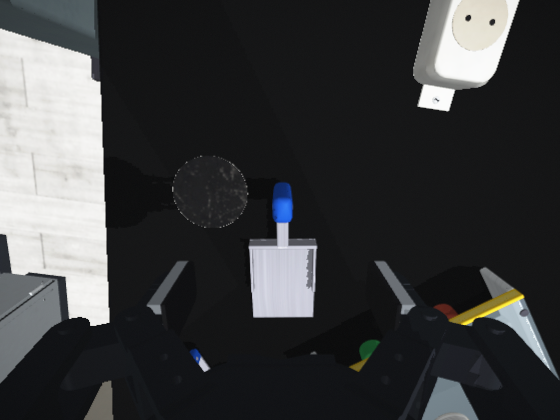

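The wrist view agrees with the estimates: handle top at (283,213), predicted (282,214), and tip at (283,317), predicted (283,317). I'll descend and grip.

Emit:
{"api": "step_arm", "payload": {
  "moves": [
    [[2, 0, 40], [0, 0, -0.008], 85],
    [[2, 0, 75], [0, 0, -0.008], 85],
    [[2, 0, 100], [0, 0, -0.008], 85],
    [[2, 0, 114], [0, 0, -0.008], 85],
    [[2, 0, 114], [0, 0, -0.008], 40],
    [[2, 0, 114], [0, 0, -0.008], 25],
    [[2, 0, 114], [0, 0, -0.008], 10],
    [[2, 0, 114], [0, 0, -0.008], 5]
  ],
  "grip_force": 60
}}

```text
clock: 1.98
tcp_pos: [0.4424, -0.2696, 0.0385]
orientation: [0.002, 0.651, 0.759, -0.0]
wrist_force: [0.3, -0.5, -0.2]
finger_gap: 0.0383
grip_force: 0.0
```

Emit:
{"api": "step_arm", "payload": {
  "moves": [
    [[0, 0, 0], [0, 0, 0], 5],
    [[0, 0, 0], [0, 0, 0], 5],
    [[0, 0, 0], [0, 0, 0], 5],
    [[0, 0, 0], [0, 0, 0], 5],
    [[0, 0, 0], [0, 0, 0], 5],
    [[0, 0, 0], [0, 0, 0], 5]
  ]
}}

```text
clock: 2.48
tcp_pos: [0.4423, -0.2689, 0.038]
orientation: [0.001, 0.651, 0.759, -0.0]
wrist_force: [-0.6, 0.7, 6.7]
finger_gap: 0.0153
grip_force: 59.9
```

Emit:
{"api": "step_arm", "payload": {
  "moves": [
    [[3, 10, 0], [0, 0, -0.069], 5],
    [[7, 20, 0], [0, 0, -0.138], 5],
    [[10, 30, 0], [0, 0, -0.207], 5],
    [[13, 40, 0], [0, 0, -0.276], 5],
    [[17, 50, 0], [0, 0, -0.345], 5],
    [[20, 60, 0], [0, 0, -0.414], 5],
    [[23, 70, 0], [0, 0, -0.483], 5],
    [[26.5, 80, 0], [0, 0, -0.552], 5]
  ]
}}

```text
clock: 3.15
tcp_pos: [0.5166, -0.2318, 0.038]
orientation: [0.001, 0.419, 0.908, -0.002]
wrist_force: [-3.5, -4.1, 6.1]
finger_gap: 0.0151
grip_force: 59.8
```

Emit:
{"api": "step_arm", "payload": {
  "moves": [
    [[0, 0, 0], [0, 0, 0], 5],
    [[0, 0, 0], [0, 0, 0], 5]
  ]
}}

```text
clock: 3.32
tcp_pos: [0.5186, -0.2306, 0.0379]
orientation: [0.002, 0.42, 0.908, 0.0]
wrist_force: [4.3, -0.0, 4.4]
finger_gap: 0.0156
grip_force: 59.7
```

```bash
python3 - <<'E'
from h import *
p,im=shot('side','s2.png')
cv2.imwrite('pics/c3.png',cv2.resize(cv2.imread('pics/s2.png')[150:300,100:300],None,fx=4,fy=4,interpolation=cv2.INTER_CUBIC))
s=telemetry.get_state();print(s['clock'],s['tcp_pos'],s['orientation'],s['wrist_force'],s['ft_torque'])
print((proj(p,[.6178,-.3485,0])-[100,150])*4)
E
```

```text
3.3667 [ 0.51850907 -0.23057745  0.03790617] [2.20281867e-03 4.19605502e-01 9.07703837e-01 3.36801689e-04] [4.71317262 0.41466047 4.21922632] [-0.14370718 -1.17782531  0.30570407]
[433.9404904  480.69573427]
```

View pics/c3.png

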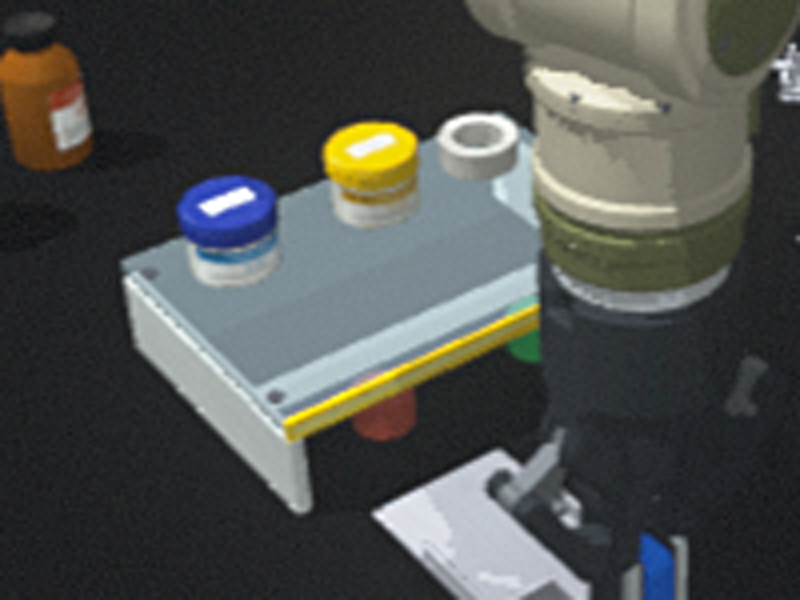

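The blade lines up with red: tip middle at (437,482), predicted (434,481). I'll slide in.

Emit:
{"api": "step_arm", "payload": {
  "moves": [
    [[-7, 0, 0], [0, 0, 0], 5],
    [[-14, 0, 0], [0, 0, 0], 5],
    [[-21, 0, 0], [0, 0, 0], 5],
    [[-28, 0, 0], [0, 0, 0], 5],
    [[-35, 0, 0], [0, 0, 0], 5],
    [[-42, 0, 0], [0, 0, 0], 5],
    [[-49, 0, 0], [0, 0, 0], 5],
    [[-56, 0, 0], [0, 0, 0], 5]
  ]
}}

```text
clock: 4.03
tcp_pos: [0.5482, -0.2679, 0.0381]
orientation: [-0.005, 0.419, 0.908, 0.002]
wrist_force: [-12.6, 13.9, 25.0]
finger_gap: 0.015
grip_force: 62.6
```

Emit:
{"api": "step_arm", "payload": {
  "moves": [
    [[-7, 0, 0], [0, 0, 0], 5],
    [[-14, 0, 0], [0, 0, 0], 5],
    [[-21, 0, 0], [0, 0, 0], 5],
    [[-28, 0, 0], [0, 0, 0], 5],
    [[-35, 0, 0], [0, 0, 0], 5],
    [[-42, 0, 0], [0, 0, 0], 5],
    [[-49, 0, 0], [0, 0, 0], 5],
    [[-55, 0, 0], [0, 0, 0], 5]
  ]
}}

```text
clock: 4.7
tcp_pos: [0.5846, -0.3106, 0.0382]
orientation: [-0.004, 0.42, 0.908, 0.002]
wrist_force: [-10.9, 13.0, 20.3]
finger_gap: 0.0152
grip_force: 62.0
```

Emit:
{"api": "step_arm", "payload": {
  "moves": [
    [[0, 0, 0], [0, 0, 0], 5],
    [[0, 0, 0], [0, 0, 0], 5],
    [[0, 0, 0], [0, 0, 0], 5]
  ]
}}

```text
clock: 4.95
tcp_pos: [0.5856, -0.3118, 0.0381]
orientation: [-0.003, 0.42, 0.908, 0.001]
wrist_force: [-7.6, 8.0, 15.9]
finger_gap: 0.0152
grip_force: 61.5
```

```bash
python3 - <<'E'
from h import *
s=telemetry.get_state();t=np.array(s['tcp_pos'][:2]);print(s['clock'],s['tcp_pos'],s['orientation'],s['wrist_force'])
n=np.array([.648,-.762]);y=np.array([.762,.648]);r=t-[.5919,-.3968];print('tip past rail mm',(r@n+.155-.062)*1000,'y',r@y)
p,im=shot('side','s3.png');p2,i2=shot('scene','s4.png')
a=cv2.resize(im[150:300,100:300],None,fx=3,fy=3,interpolation=cv2.INTER_CUBIC);b=cv2.resize(i2[130:240,250:370],(600,550),interpolation=cv2.INTER_CUBIC)[50:500,:]
cv2.imwrite('pics/c4.png',cv2.resize(np.hstack([a,b]),(800,300))[:,:,::-1])
E
```

```text
4.95 [ 0.5855757  -0.31176283  0.03808541] [-0.00286636  0.41978523  0.90761808  0.00125058] [-7.60810188  7.95406313 15.85660353]
tip past rail mm 24.103530919978244 y 0.05028497047921468
```

View pics/c4.png

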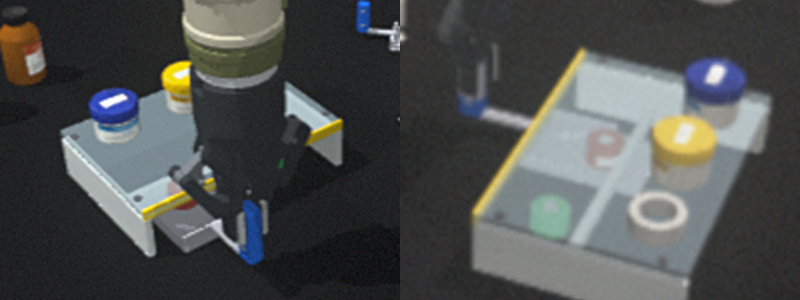

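Red is against the rail with the blade under it. The tip is about 24 mm past the rail, so I'll push 6 mm more, then draw out.

Emit:
{"api": "step_arm", "payload": {
  "moves": [
    [[-3, 0, 0], [0, 0, 0], 5],
    [[-6, 0, 0], [0, 0, 0], 5],
    [[-7, 0, 0], [0, 0, 0], 5],
    [[-7, 0, 0], [0, 0, 0], 5],
    [[-7, 0, 0], [0, 0, 0], 5],
    [[-7, 0, 0], [0, 0, 0], 5]
  ]
}}

```text
clock: 5.55
tcp_pos: [0.5894, -0.3162, 0.0381]
orientation: [-0.004, 0.42, 0.908, 0.002]
wrist_force: [-9.7, 11.0, 19.0]
finger_gap: 0.0155
grip_force: 61.8
```

Emit:
{"api": "step_arm", "payload": {
  "moves": [
    [[1, 0, 0], [0, 0, 0], 5],
    [[3, 0, 0], [0, 0, 0], 5],
    [[6, 0, 0], [0, 0, 0], 5],
    [[10, 0, 0], [0, 0, 0], 5],
    [[14, 0, 0], [0, 0, 0], 5],
    [[18, 0, 0], [0, 0, 0], 5],
    [[22, 0, 0], [0, 0, 0], 5],
    [[26, 0, 0], [0, 0, 0], 5]
  ]
}}

```text
clock: 6.22
tcp_pos: [0.5765, -0.3008, 0.0374]
orientation: [0.001, 0.42, 0.908, -0.0]
wrist_force: [2.9, -4.8, 4.6]
finger_gap: 0.0152
grip_force: 59.7
```

Emit:
{"api": "step_arm", "payload": {
  "moves": [
    [[4, 0, 0], [0, 0, 0], 5],
    [[8, 0, 0], [0, 0, 0], 5],
    [[12, 0, 0], [0, 0, 0], 5],
    [[16, 0, 0], [0, 0, 0], 5],
    [[20, 0, 0], [0, 0, 0], 5],
    [[24, 0, 0], [0, 0, 0], 5],
    [[28, 0, 0], [0, 0, 0], 5],
    [[32, 0, 0], [0, 0, 0], 5]
  ]
}}

```text
clock: 6.88
tcp_pos: [0.5559, -0.2763, 0.0374]
orientation: [0.001, 0.42, 0.908, -0.0]
wrist_force: [3.8, -4.0, 5.9]
finger_gap: 0.0159
grip_force: 59.7
```

Emit:
{"api": "step_arm", "payload": {
  "moves": [
    [[4, 0, 0], [0, 0, 0], 5],
    [[8, 0, 0], [0, 0, 0], 5],
    [[12, 0, 0], [0, 0, 0], 5],
    [[16, 0, 0], [0, 0, 0], 5],
    [[20, 0, 0], [0, 0, 0], 5],
    [[24, 0, 0], [0, 0, 0], 5],
    [[28, 0, 0], [0, 0, 0], 5],
    [[32, 0, 0], [0, 0, 0], 5]
  ]
}}

```text
clock: 7.55
tcp_pos: [0.5351, -0.252, 0.0374]
orientation: [0.001, 0.42, 0.908, -0.0]
wrist_force: [2.5, -4.7, 4.4]
finger_gap: 0.0153
grip_force: 59.7
```

Emit:
{"api": "step_arm", "payload": {
  "moves": [
    [[4, 0, 0], [0, 0, 0], 5],
    [[8, 0, 0], [0, 0, 0], 5],
    [[12, 0, 0], [0, 0, 0], 5],
    [[16, 0, 0], [0, 0, 0], 5],
    [[20, 0, 0], [0, 0, 0], 5],
    [[24, 0, 0], [0, 0, 0], 5],
    [[28, 0, 0], [0, 0, 0], 5],
    [[32, 0, 0], [0, 0, 0], 5]
  ]
}}

```text
clock: 8.22
tcp_pos: [0.5144, -0.2275, 0.0374]
orientation: [0.001, 0.42, 0.908, -0.0]
wrist_force: [2.4, -3.7, 4.8]
finger_gap: 0.0154
grip_force: 59.7
```

Emit:
{"api": "step_arm", "payload": {
  "moves": [
    [[4, 0, 0], [0, 0, 0], 5],
    [[8, 0, 0], [0, 0, 0], 5],
    [[11, 0, 0], [0, 0, 0], 5],
    [[13, 0, 0], [0, 0, 0], 5],
    [[14, 0, 0], [0, 0, 0], 5],
    [[14, 0, 0], [0, 0, 0], 5],
    [[14, 0, 0], [0, 0, 0], 5]
  ]
}}

```text
clock: 8.8
tcp_pos: [0.5052, -0.2167, 0.0374]
orientation: [0.001, 0.42, 0.908, -0.0]
wrist_force: [2.3, -3.0, 6.8]
finger_gap: 0.0149
grip_force: 59.9
```

```bash
python3 - <<'E'
from h import *
s=telemetry.get_state();t=np.array(s['tcp_pos'][:2]);print(s['clock'],s['tcp_pos'],s['orientation'],s['wrist_force'])
n=np.array([.648,-.762]);y=np.array([.762,.648]);r=t-[.5919,-.3968];print('tip shelf x',(r@n+.155)*1000,'y',r@y)
p,im=shot('side','s5.png');p2,i2=shot('scene','s6.png')
a=cv2.resize(im[150:300,100:300],(533,400),interpolation=cv2.INTER_CUBIC);b=cv2.resize(i2[130:230,210:277],(267,400),interpolation=cv2.INTER_CUBIC)
b=cv2.resize(i2[120:240,230:310],(267,400),interpolation=cv2.INTER_CUBIC)
cv2.imwrite('pics/c5.png',np.hstack([a,b])[:,:,::-1])
E
```

```text
8.8 [ 0.50521832 -0.21671193  0.03742515] [ 8.06422635e-04  4.19594724e-01  9.07711138e-01 -3.26000830e-04] [ 2.28050586 -2.99220679  6.80995006]
tip shelf x -38.39683897247995 y 0.0506456251378843
```

View pics/c5.png

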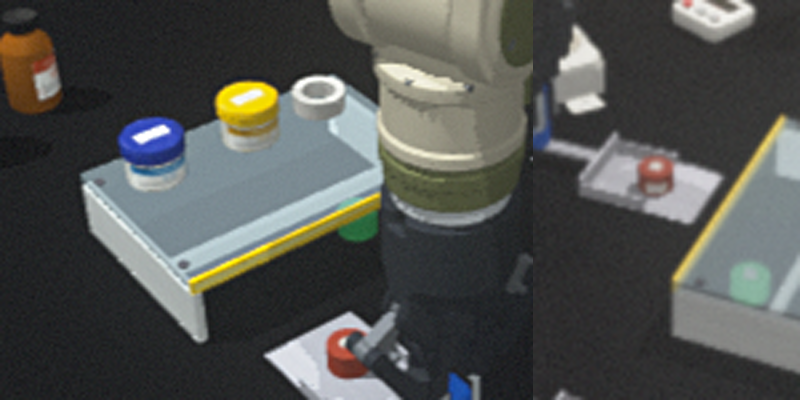

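Red sits mid-blade and the tip is 38 mm clear of the shelf edge. I'll release and lift.

Emit:
{"api": "step_arm", "payload": {
  "moves": [
    [[0, 0, 0], [0, 0, 0], 15],
    [[0, 0, 0], [0, 0, 0], 25],
    [[0, 0, 0], [0, 0, 0], 40],
    [[0, 0, 0], [0, 0, 0], 50],
    [[0, 0, 0], [0, 0, 0], 50],
    [[0, 0, 0], [0, 0, 0], 50],
    [[0, 0, -10], [0, 0, 0], 50],
    [[0, 0, -20], [0, 0, 0], 50]
  ],
  "grip_force": 20
}}

```text
clock: 9.57
tcp_pos: [0.504, -0.2158, 0.0568]
orientation: [-0.001, 0.419, 0.908, 0.0]
wrist_force: [-0.3, 0.1, 0.2]
finger_gap: 0.05
grip_force: 0.0
```

Emit:
{"api": "step_arm", "payload": {
  "moves": [
    [[0, 0, -20], [0, 0, 0], 50],
    [[0, 0, -45], [0, 0, 0], 50],
    [[0, 0, -75], [0, 0, 0], 50],
    [[20, 0, -110], [0, 0, 0], 50],
    [[45, 0, -130], [0, 0, 0], 50],
    [[70, 0, -140], [0, 0, 0], 50],
    [[90, 0, -140], [0, 0, 0], 50],
    [[90, 0, -140], [0, 0, 0], 50]
  ]
}}

```text
clock: 10.23
tcp_pos: [0.4445, -0.1454, 0.1993]
orientation: [0.001, 0.419, 0.908, 0.0]
wrist_force: [-0.3, 0.1, 0.5]
finger_gap: 0.0498
grip_force: 0.0
```

Emit:
{"api": "step_arm", "payload": {
  "moves": [
    [[0, 0, 0], [0, 0, 0], 50],
    [[0, 0, 0], [0, 0, 0], 50],
    [[0, 0, 0], [0, 0, 0], 50],
    [[0, 0, 0], [0, 0, 0], 50]
  ]
}}

```text
clock: 10.57
tcp_pos: [0.4469, -0.1484, 0.1967]
orientation: [-0.0, 0.42, 0.908, -0.0]
wrist_force: [-0.9, -0.0, 0.2]
finger_gap: 0.0496
grip_force: 0.0
```

```bash
python3 - <<'E'
from h import *
s=telemetry.get_state();print(s['clock'],s['tcp_pos'],s['wrist_force'])
p,im=shot('side','s7.png');p2,i2=shot('scene','s8.png')
a=cv2.resize(im[150:310,120:340],(500,364),interpolation=cv2.INTER_CUBIC);b=cv2.resize(i2[120:240,210:310],(300,364),interpolation=cv2.INTER_CUBIC)
cv2.imwrite('pics/c6.png',np.hstack([a,b])[:,:,::-1])
E
```

```text
10.5667 [ 0.44689675 -0.14836274  0.19666228] [-0.87208221 -0.00898036  0.22329977]
```

View pics/c6.png

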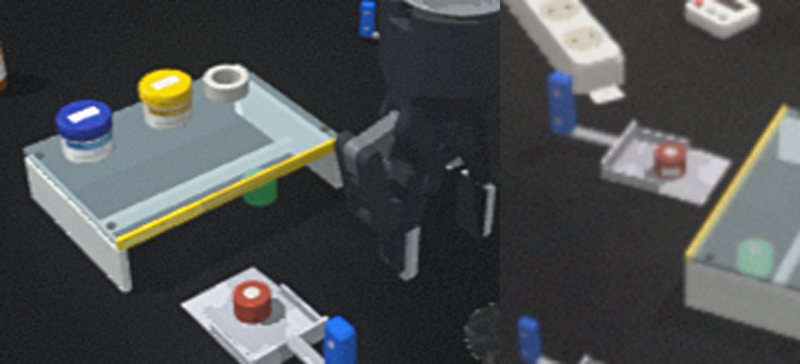

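The scoop lies flat with red on its blade at (252,300), out of the shelf. Green hasn't moved, at (260,188), and the gripper is clear.

```bash
python3 -c "
from workcell import env
print(env.hand_in())"
```

```text
the job is handed in; nothing more can be done
None
```

I handed the job in at about 10.6 s: the scoop lies flat on the bench, its tip about 38 mm clear of the shelf edge, with the red specimen on its blade; the green one looks unmoved, the gripper is clear, and the hand-in returned no verdict.

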